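# Knock a pressed tile out of its die

### The arm

A 6-joint arm with a two-finger parallel gripper is mounted at the origin on the work surface. World frame = base frame: x ahead of the robot, y to its left, z up, the work surface at z = 0. Lengths are in m, angles in rad, forces in N, time in s.
With the tool pointing down it reaches from about 0.35 to 0.975 m from the base axis. Payload 17.4 kg.
Tool frame: the origin (TCP) lies midway between the tips of the shut fingers; the grasp point (between the pads) lies 19 mm behind it (arm.tcp_to_grasp is the distance from the TCP to the grasp point, in m); z points along the fingers, y is the line along which they close (so a half turn about z gives the same grasp; the last joint's range is limited). The gripper opens to 85 mm and grips with 20 to 120 N. Pads are 22 mm wide; open, the fingers measure 114 mm over their backs; the gripper's body (76 mm by 85 mm) begins 54 mm behind the grasp point. The pads swing forward as they close: fully open they stand 13 mm farther back than shut.
Start: joints at [-1.238, 0.116, 1.442, -0, 1.584, -0.038], TCP at [0.245, -0.629, 0.203] pointing down, gripper open.
Joint ranges: [-2.83, 2.83], [-0.83, 2.19], [0.07, 2.5], [-1.14, 4.28], [0.01, 3], [-2.97, 2.97]. Speed limits (rad/s): [1.89, 1.89, 2.22, 3.14, 3.14, 3.14].

### API

Orientations are given as a 3x3 rotation matrix whose columns are the frame's x, y, z axes.
In Python, from rig import arm gives the robot as it stands. The module is installed in compiled form; this text tells all that it offers. Calls block until the motion is done:
- arm.move_pose(position, orientation): joint-space move of the TCP to a pose.
- arm.move_l(position, attitude=None, rate=0.15, f_stop=None): straight line of the TCP; attitude=None keeps the orientation; rate is the mean speed in m/s. With f_stop (N) it stops when the force on the tool has changed by that much, and returns True; else False.
- arm.goto_joints(angles): joint-space move.
- arm.set_gripper(opening, grasp_force=None): finger opening in m; grasp_force is the grip in N (None keeps the last); returns when the fingers have stopped.
- arm.hold(seconds).
- arm.inverse_kinematics(position, orientation): joint angles nearest the present ones, or None.
- arm.observe(): the state.
- arm.snapshot(name): name is "scene" or "top" or "wrist"; returns the picture (384x512x3 uint8, red, green, blue); there is no depth.
- arm.camera_model(name): a dict with "vertical_fov" (degrees; the focal length in pixels is half the picture's height over the tangent of half this angle, whatever the lens; pixels are square), "cx", "cy" (the principal point, pixels), "eye" and "attitude" of the camera in the world. Camera axes: x right, y up, looking along -z (the intrinsics and any distortion apply to the point x, -y, -z); pixel columns grow to the right and rows downward; lengths in m; the calibration is good to about 2 mm. A picture is of the moment at which its call begins: read the wrist's pose just before it. camera_model takes no time and is no camera call; for the wrist camera it gives the pose at the moment of the call.
A pose or a line that the arm cannot do raises arm.IKError and nothing moves.
- arm.job_done(): hands the job in; it is judged then, once.
Trained networks look in the newest picture that a camera, given by its name, has taken for a name from the list of things; names that differ only in an ending like _2 or _b are one class to them, and where a whole thing is asked for, a point or a joint stands for the part that bears it (a point fixed in the world has none). Each returns a list of dicts, best first, with "conf" (0 to 1); they miss things now and then, are a little off and sometimes report something else, mostly with a low value. They report only what shows in the picture. A call takes as long as a camera call. They do not tell look-alikes from the thing itself.
- arm.recognise(camera, target): "rect" ([left, top, right, bottom] in pixels, round what is visible of it).
- arm.silhouettes(camera, target): "region" (384x512 bool, what is visible of it) and "rect" ([left, top, right, bottom] in pixels, round what is visible of it).
- arm.mark_of(camera, target): "position" ([column, row] in pixels: a listed point, or the origin of a listed thing).
The state is a dict: "clock": time; "joint_positions": joint angles; "joint_vel": joint speeds; "joint_torque": joint torques, N m; "position": TCP position; "tcp_rot": TCP orientation; "force": force on the tool from outside, world axes, zero at the start; "torque": the same for the moment, N m; "grip_width": finger opening in m; "grip_force": force on a finger pad.
Only numpy, scipy, OpenCV 4.12 (cv2) and the standard library are available. Lean on these libraries where they do the work, as an engineer would, in place of code of your own. Each camera call takes 0.05 s, during which the arm holds its last target. There are 200 camera calls.

### The job

The thick tile sits flush in the die of the tile press and the knockout is locked. Pull the sprung selector knob out, turn it clockwise past the middle notch, feel for the last notch (full stroke) and let it snap fully home there, then lift the knockout handle all the way up so the tile stands clear of the die. Take the tile out and set it down flat in the middle of the square plywood bat without dropping it; leave the knob in the last notch and the other things on the table where they are.

Things in the scene. Friction and masses are not known exactly. Their poses are not given: they have to be found in the camera images.
- knob_grip (a point): Point on the selector knob's turning axis, 40 mm out from the sloped panel. Black bar 58 x 18 mm (grasp the 18), 22 to 52 mm out from the panel, plus a low 16 mm nose as pointer. z = outward along the axis, 35 deg from vertical towards the press's front; x = along the bar to the nose; y = across it. Clockwise is negative about z. Steel teeth 11 mm high ring the axis at 24 to 34 mm.
- knob (a joint): Turn of the knob, rad, growing clockwise seen from outside. Notches: 0 (locked, the start), about 0.7 (half stroke: knockout rises some 20 mm only) and the last (full stroke), on an adjustable toothed sector: somewhere from 1.4 to 1.7, not measured, to be felt for. Play about 0.04 either way; 8 mm wide teeth before and after each notch, on which the pin hangs up. Stops at -0.15 and 1.82.
- knob_pull (a joint): How far the knob is pulled out along its axis, m: 0 = home in a notch, 0.016 = stop. The pin clears the teeth from about 0.010. A spring and its weight draw it in with about 8 N at home, 12 N fully out. With the pin lying on a tooth it reads about 0.0095.
- lift_handle (a point): Centre of the knockout's wooden lifting handle, a level bar 90 mm long (x of these axes), 14 mm wide (y, the grasp), 18 mm high, on a post on the press's left side, 109 mm above the table when down. z is up.
- knockout (a joint): Lift of the knockout in m: 0 = down, 0.034 = fully up (stop). It slides straight up with the handle, takes about 7 N plus the weight of tile and yoke (some 4 N), and stays where it is left. Blocked after 3 to 5 mm while the knob is in the locked notch.
- tile_center (a point): Centre of the terracotta tile, 110 mm (x) by 60 mm (y, the grasp) by 22 mm thick (z); about 0.22 kg. At the start it lies flush in the die's pocket (113 by 63 mm, 22 mm deep); with the knockout fully up its underside is 12 mm above the die's top.
- press: The tile press, bolted down; origin on the table under the die's centre; its front (-x of these axes) is the sloped panel with the knob, y is its left with the lifting handle. Plaster die 150 (x) by 100 (y) mm, top 82 mm above the table.
- bat: Square plywood bat 180 by 180 mm, 22 mm thick, fixed; origin at the centre of its underside, on the table.
- wheel: Round aluminium decorating turntable, 170 mm across, 57 mm high, heavy; a bystander, origin at its underside.
- jar: Bystander: grey jar with white lid, 70 mm across, 100 mm high; origin at its underside.
- bowl: Bystander: white bowl, 110 mm across, 50 mm high; origin at its underside.
- mug: Bystander: terracotta mug, 80 mm across, 90 mm high; origin at its underside.
- spray: Bystander: white bottle, 68 mm across, 170 mm high; origin at its underside.
- spatula: Bystander: spatula 200 mm long lying on the table.
- mould: Bystander: plaster mould block 120 by 90 by 60 mm; origin at its underside.
Things that resemble listed ones, but are neither listed nor needed, are in the scene too. What is shaped like the part that bears tile_center but blue or green is not meant.

How it is judged:
By the outcome, as a careful person would: the job done as asked, in the order asked, and still so for the second after the job is handed in, with the robot touching nothing.
It also fails if it takes over 58 s, if anything falls off the work surface, if the arm or the gripper's body presses on something with over 40 N, if the wrist force passes 120 N, or if a joint passes its speed limit or range.

## Working session

There is one attempt and no reset: what is moved stays moved. The work goes in short steps, each a Python script; the robot and the scene stay as the last script left them, time stands still between calls to the robot, and variables do not carry over. Pictures are saved under pics/ and viewed, at most 10 in all, crops included, and the job is handed in when it is done.

```bash
mkdir -p pics; cat > h.py <<'E'
import numpy as np, cv2
from rig import arm
def snap(n,f):
    im=arm.snapshot(n); cv2.imwrite('pics/'+f,cv2.cvtColor(im,cv2.COLOR_RGB2BGR)); return im
def ray(cm,px):
    f=192/np.tan(np.radians(cm['vertical_fov'])/2)
    d=np.array([(px[0]-cm['cx'])/f,-(px[1]-cm['cy'])/f,-1.])
    if 'distortion' in cm: print('DIST',cm['distortion'])
    return np.array(cm['eye']),np.array(cm['attitude'])@d
def atz(cm,px,z):
    e,d=ray(cm,px); return e+d*(z-e[2])/d[2]
def proj(cm,p):
    f=192/np.tan(np.radians(cm['vertical_fov'])/2)
    c=np.array(cm['attitude']).T@(np.array(p)-cm['eye'])
    return [cm['cx']+f*c[0]/-c[2],cm['cy']-f*c[1]/-c[2]]
def tri(obs):
    A=np.zeros((3,3));b=np.zeros(3)
    for cm,px in obs:
        e,d=ray(cm,px);d/=np.linalg.norm(d);M=np.eye(3)-np.outer(d,d);A+=M;b+=M@e
    return np.linalg.solve(A,b)
E
python3 - <<'E'
from h import *
np.set_printoptions(precision=4,suppress=True)
ims=[]
for n in('scene','top'):
    snap(n,n+'.png'); print(n,arm.camera_model(n))
    for t in('knob_grip','lift_handle','tile_center','press','bat','wheel'):
        print(t,[(np.round(r['position'],1),round(r['conf'],2)) for r in arm.mark_of(n,t)])
print(arm.camera_model('wrist')); print(arm.observe())
E
```

```text
scene {'vertical_fov': 45.10744430650118, 'cx': 253.7563578008535, 'cy': 192.87905237693613, 'eye': array([ 1.1278, -0.6942,  0.729 ]), 'attitude': array([[ 0.7467, -0.3803,  0.5457],
       [ 0.665 ,  0.41  , -0.6242],
       [ 0.0136,  0.829 ,  0.5591]])}
knob_grip [(array([231.8, 187.8]), 0.82)]
lift_handle [(array([303.7, 177.9]), 0.64), (array([233.3, 187. ]), 0.59)]
tile_center [(array([350.5, 227.5]), 0.95), (array([243.1, 153.5]), 0.69), (array([272.1, 211.1]), 0.65)]
press [(array([270.6, 233.4]), 0.66), (array([266.8, 178.7]), 0.27)]
bat [(array([325. , 169.4]), 0.83)]
wheel [(array([115.5, 294.9]), 0.89)]
top {'vertical_fov': 53.90607571152277, 'cx': 256.87681122031023, 'cy': 193.92309198413744, 'eye': array([ 0.4082, -0.0008,  1.1369]), 'attitude': array([[-0.0012,  0.996 , -0.0892],
       [-0.9998, -0.0029, -0.019 ],
       [-0.0192,  0.0892,  0.9958]])}
knob_grip [(array([256.3, 215.3]), 0.7)]
lift_handle [(array([216.5, 168.8]), 0.61), (array([257.2, 213.2]), 0.57)]
tile_center [(array([174.1, 285.5]), 0.95), (array([261.4, 169.4]), 0.85), (array([215.4, 132.4]), 0.76
[... 234 characters left out ...]
73 ]), 'attitude': array([[ 0.3619,  0.8873,  0.286 ],
       [-0.9322,  0.3447,  0.11  ],
       [-0.001 , -0.3065,  0.9519]])}
{'clock': 0.7, 'joint_positions': array([-1.2378,  0.116 ,  1.4416, -0.    ,  1.584 , -0.0378]), 'joint_vel': array([-0.0001,  0.0009, -0.0007, -0.0002, -0.0003,  0.0012]), 'joint_torque': array([  0.0013, -73.1599, -63.2549,   0.0001,   0.0005,  -0.    ]), 'position': array([ 0.2446, -0.6291,  0.2025]), 'tcp_rot': array([[ 0.932 ,  0.3624, -0.    ],
       [ 0.3624, -0.932 , -0.    ],
       [-0.    ,  0.    , -1.    ]]), 'force': array([-0.3282,  0.9917,  0.4611]), 'torque': array([ 0.0074,  0.0328, -0.0631]), 'grip_force': 0.0, 'grip_width': 0.08533122664302506}
```

View pics/scene.png

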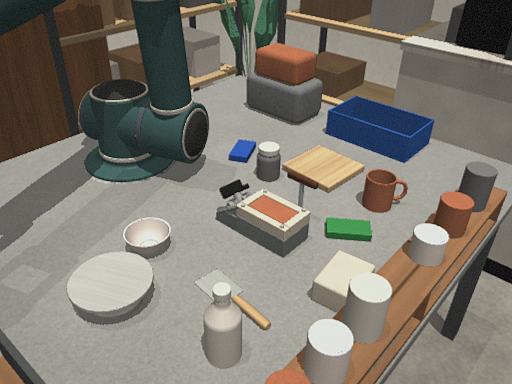

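View pics/top.png

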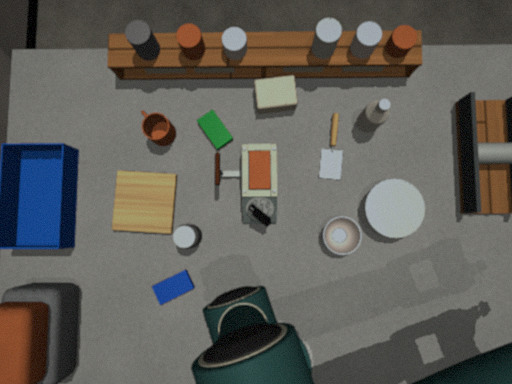

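Scene: press at about (270,215) in scene, (260,180) in top. Its handle is at (217,169) top, the knob at (260,211), the red tile at (260,170) and the plywood bat at (145,203). The blue and green blocks are decoys. Next I'll triangulate and take a closer wrist view.

```bash
python3 - <<'E'
from h import *
np.set_printoptions(precision=4,suppress=True)
s=arm.camera_model('scene');t=arm.camera_model('top')
print('knob',tri([(s,[231.8,187.8]),(t,[256.3,215.3])]))
print('handle',tri([(s,[303.7,177.9]),(t,[216.5,168.8])]))
print('tile',tri([(s,[272.1,211.1]),(t,[261.4,169.4])]))
print('bat',tri([(s,[325,169.4]),(t,[144.5,203.2])]))
R=np.array([[-1,0,0],[0,1,0],[0,0,-1.]]) # tool x toward robot
for p in([0.46,0,0.36],):
    for Rx in (R,R@np.diag([-1,-1,1])):
        print(arm.inverse_kinematics(p,Rx))
arm.move_pose([0.46,0.02,0.36],R)
im=snap('wrist','w1.png'); cm=arm.camera_model('wrist'); print(cm, arm.observe()['clock'],arm.observe()['joint_positions'])
for n in('knob_grip','lift_handle','tile_center','press','bat'):
    print(n,[(np.round(r['position'],1),round(r['conf'],2)) for r in arm.mark_of('wrist',n)])
E
```

```text
knob [0.4389 0.017  0.0773]
handle [0.5709 0.1308 0.1107]
tile [0.5735 0.0069 0.0753]
bat [ 0.4858  0.3657 -0.0035]
[-0.0555 -0.3481  1.6136 -0.      1.876  -1.6263]
[-0.0555 -0.3481  1.6136 -0.      1.876   1.5153]
{'vertical_fov': 64.99390879666947, 'cx': 252.62943478314, 'cy': 188.6507748521393, 'eye': array([0.3832, 0.0193, 0.5303]), 'attitude': array([[ 0.0018, -0.9518, -0.3068],
       [ 1.    ,  0.002 , -0.0005],
       [ 0.0011, -0.3068,  0.9518]])} 3.2417 [-0.0129 -0.3467  1.6129 -0.      1.8757 -1.5825]
knob_grip [(array([245.8, 133.8]), 0.73)]
lift_handle [(array([326.6, 220.5]), 0.58)]
tile_center [(array([319.2, 262.4]), 0.69), (array([247.4, 215.1]), 0.57), (array([246. , 132.6]), 0.53)]
press []
bat [(array([442.5, 150.2]), 0.72), (array([246.9, 133.3]), 0.25), (array([ 88., 276.]), 0.2)]
```

View pics/w1.png

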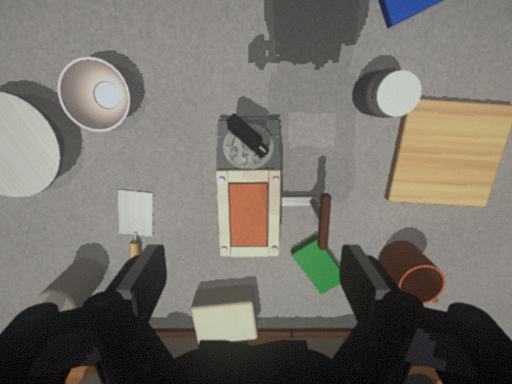

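The wrist view shows the die at cols 219-281, rows 170-257, with the knob bar running from (230,118) to (268,155). The handle is at (324,222) and the bat at about (450,153).

```bash
python3 - <<'E'
from h import *
np.set_printoptions(precision=4,suppress=True)
cms={n:arm.camera_model(n) for n in('wrist','top','scene')}
im=cv2.imread('pics/w1.png'); cv2.imwrite('pics/k1.png',cv2.resize(im[95:265,200:350],None,fx=3.5,fy=3.5,interpolation=cv2.INTER_CUBIC))
arm.snapshot('wrist');arm.snapshot('top')
for n in('wrist','top'):
  for t,z in(('tile_center',.082),('lift_handle',.118),('bat',.022),('press',.082),('knob_grip',.1)):
    for r in arm.silhouettes(n,t)[:3]:
        m=r['region'].astype(np.uint8); c=cv2.findContours(m,0,2)[0]
        if not c: continue
        c=max(c,key=cv2.contourArea)
        w=np.array([atz(cms[n],p,z)[:2] for p in c[:,0,:].astype(float)],np.float32)
        (ce,sz,a)=cv2.minAreaRect(w); print(n,t,round(r['conf'],2),r['rect'],np.array(ce),np.array(sz),round(a,1))
E
```

```text
wrist tile_center 0.97 [377.9, 0.0, 437.0, 28.1] [0.2858 0.2242] [0.082  0.0315] 90.0
wrist tile_center 0.83 [290.2, 236.9, 340.3, 294.9] [0.6636 0.1306] [0.1046 0.0539] 35.0
wrist tile_center 0.55 [230.0, 181.9, 267.1, 249.9] [0.5715 0.0123] [0.0618 0.1094] 89.9
wrist lift_handle 0.92 [277.4, 192.3, 330.6, 250.9] [0.5693 0.0974] [0.0913 0.0729] 2.1
wrist bat 0.6 [384.9, 96.5, 510.0, 209.3] [0.4864 0.3525] [0.1877 0.1798] 86.3
wrist bat 0.26 [278.1, 191.2, 331.6, 248.3] [0.6114 0.1152] [0.1142 0.0901] 1.5
wrist press 0.89 [215.0, 115.9, 331.1, 258.5] [0.5311 0.0533] [0.2348 0.1812] 0.4
wrist knob_grip 0.57 [227.7, 113.7, 270.4, 156.3] [0.4446 0.0123] [0.0751 0.0293] 45.3
top tile_center 0.98 [195.8, 110.7, 231.0, 146.3] [0.69   0.1411] [0.1061 0.0567] 35.2
top tile_center 0.95 [154.3, 271.7, 186.2, 305.5] [0.2471 0.254 ] [0.0564 0.1035] 26.4
top bat 0.66 [112.4, 169.2, 179.2, 232.7] [0.4882 0.3586] [0.1881 0.1811] 87.2
```

View pics/k1.png

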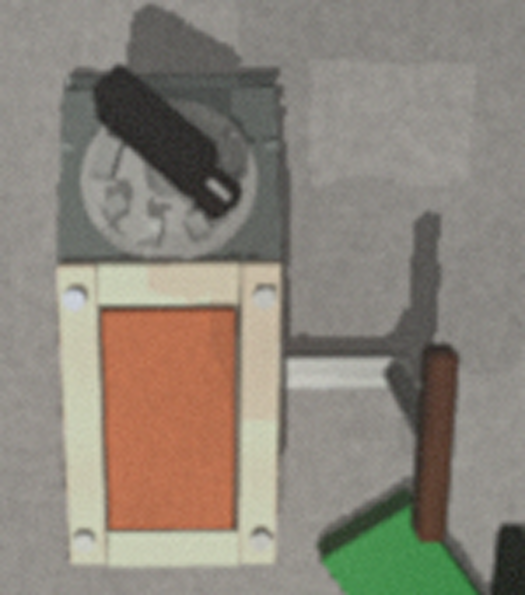

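```bash
cat >> h.py <<'E'
from scipy.optimize import minimize
S,C=np.sin(np.radians(35)),np.cos(np.radians(35))
def axes(yaw=0.):
    Z=np.array([[np.cos(yaw),-np.sin(yaw),0],[np.sin(yaw),np.cos(yaw),0],[0,0,1]])
    return Z@np.array([[C,0,-S],[0,1,0],[S,0,C]])   # cols: up-panel, left, outward
def knobR(phi,yaw=0.):   # bar frame
    c,s=np.cos(phi),np.sin(phi); return axes(yaw)@np.array([[c,-s,0],[s,c,0],[0,0,1]])
def toolR(phi,flip=1,yaw=0.):
    R=knobR(phi,yaw); return np.c_[R[:,0]*flip,-R[:,1]*flip,-R[:,2]]
def barmask(cm,p,phi):
    R=knobR(phi); B=[(x,y,z) for x in(-.029,.029) for y in(-.009,.009) for z in(-.018,.012)]
    N=[(x,y,z) for x in(.029,.045) for y in(-.005,.005) for z in(-.018,-.006)]
    m=np.zeros((384*2,512*2),np.uint8)
    for P in(B,N):
        q=np.array([proj(cm,p+R@np.array(v)) for v in P]); h=cv2.convexHull((q*2*16).astype(np.int32)); cv2.fillConvexPoly(m,h,1,shift=4)
    return m>0
def sil(n,t):
    r=arm.silhouettes(n,t); return r
def fitbar(obs,p0,phi0):
    obs=[(c,cv2.resize(m.astype(np.uint8),(1024,768))>0) for c,m in obs]
    def cost(v):
        return sum(1-(lambda a:(a&m).sum()/max((a|m).sum(),1))(barmask(c,v[:3]/20,v[3])) for c,m in obs)
    best=None
    for f in(phi0-.15,phi0,phi0+.15):
        v=np.r_[np.array(p0)*20,f]; sim=np.vstack([v]+[v+np.eye(4)[i]*.2 for i in range(4)])
        r=minimize(cost,v,method='Nelder-Mead',options=dict(initial_simplex=sim,maxiter=250))
        if best is None or r.fun<best.fun: best=r
    return best.x[:3]/20,best.x[3],best.fun
E
python3 - <<'E'
from h import *
np.set_printoptions(precision=4,suppress=True)
cm0=arm.camera_model('wrist'); arm.snapshot('wrist')
g=lambda n,t:max(arm.mark_of(n,t),key=lambda r:r['conf'])['position']
m0=arm.silhouettes('wrist','knob_grip')
k0=g('wrist','knob_grip')
s=arm.camera_model('scene');t=arm.camera_model('top')
p=tri([(cm0,k0),(s,[231.8,187.8]),(t,[256.3,215.3])]); print('tri3',p,[np.array(proj(c,p)) for c in(cm0,s,t)],k0)
obs=[(cm0,m0[0]['region'])] if m0 else []
for phi in(.7,):
  for fl in(1,-1):
    print(fl,[arm.inverse_kinematics(p-toolR(phi-a,fl)[:,2]*.09,toolR(phi-a,fl)) for a in(0,1.8)])
n=axes()[:,2]
# look pose: gripper withdrawn along axis
for fl in(1,-1):
    try:
        arm.move_pose(p+n*.12,toolR(.7,fl)); print('at',fl,arm.observe()['joint_positions']); break
    except arm.IKError as e: print(fl,e)
im=snap('wrist','w2.png'); cm1=arm.camera_model('wrist')
m1=arm.silhouettes('wrist','knob_grip'); print([(r['conf'],r['rect']) for r in m1])
arm.snapshot('scene'); ms=arm.silhouettes('scene','knob_grip'); print([(r['conf'],r['rect']) for r in ms])
if m1: obs.append((cm1,m1[0]['region']))
if ms and ms[0]['region'][170:205,215:260].any(): obs.append((s,ms[0]['region']))
import pickle; pickle.dump(obs,open('obs.pkl','wb'))
for ph in(.5,.8): print(fitbar(obs,p,ph))
print('wrist only',fitbar(obs[:2],p,.7),arm.observe()['clock'])
E
```

```text
tri3 [0.44   0.0157 0.0786] [array([249.6371, 131.6982]), array([234.0551, 187.6006]), array([258.2488, 216.3508])] [248.8, 132.4]
1 [None, None]
-1 [None, None]
1 the arm cannot take that pose within its joint ranges
-1 the arm cannot take that pose within its joint ranges
[(0.92, [227.0, 112.7, 268.4, 161.1])]
[(0.41, [197.1, 269.7, 271.2, 329.3])]
(array([0.4411, 0.0073, 0.0812]), np.float64(0.7571022362828809), np.float64(0.2676754685058741))
(array([0.4408, 0.0078, 0.0861]), np.float64(0.7529881261464213), np.float64(0.2733486278693741))
wrist only (array([0.4405, 0.008 , 0.0875]), np.float64(0.7507337572659794), np.float64(0.27998666364070757)) 4.4417
```

View pics/w2.png

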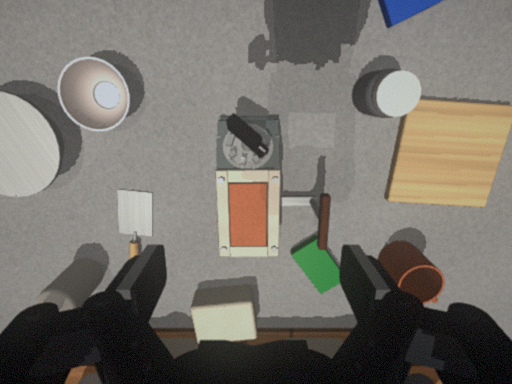

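```bash
python3 - <<'E'
from h import *
np.set_printoptions(precision=2,suppress=True)
p=np.array([.441,.012,.082]); n=axes()[:,2]
o=arm.observe();print(arm.tcp_to_grasp)
# tool: z=-(tilt dir), tilt t deg within plane; tcp = p - 0.019..; out = extra
def tr(phi,fl,tilt):
    s,c=np.sin(np.radians(tilt)),np.cos(np.radians(tilt))
    A=np.array([[c,0,-s],[0,1,0],[s,0,c]]); k=np.array([[np.cos(phi),-np.sin(phi),0],[np.sin(phi),np.cos(phi),0],[0,0,1]])
    R=A@k; return np.c_[R[:,0]*fl,-R[:,1]*fl,-R[:,2]]
for tilt in(35,25,15,5):
  for fl in(1,-1):
    row=[]
    for phi in(.75,.3,-.1,-.5,-.75,-1.0):
        s=''
        for out in(-.019,.0,.02,.06,.12):
            R=tr(phi,fl,tilt); q=arm.inverse_kinematics(p-R[:,2]*out,R); s+='.' if q is None else 'Y'
        row.append(s)
    print(tilt,fl,row)
R=tr(.75,1,35);print(arm.inverse_kinematics(p+n*-.019,R));R=tr(-.8,1,35);print(arm.inverse_kinematics(p+n*-.019,R))
E
```

```text
0.0187
35 1 ['.....', '.....', '.....', '.....', '.....', '.....']
35 -1 ['.....', '.....', '.....', '.....', '.....', '.....']
25 1 ['YYY..', 'YYY..', 'YYY..', 'YYY..', 'YYY..', 'YYY..']
25 -1 ['YYY..', 'YYY..', 'YYY..', 'YYY..', 'YYY..', 'YYY..']
15 1 ['YYYYY', 'YYYYY', 'YYYYY', 'YYYYY', 'YYYYY', 'YYYYY']
15 -1 ['YYYYY', 'YYYYY', 'YYYYY', 'YYYYY', 'YYYYY', 'YYYYY']
5 1 ['YYYYY', 'YYYYY', 'YYYYY', 'YYYYY', 'YYYYY', 'YYYYY']
5 -1 ['YYYYY', 'YYYYY', 'YYYYY', 'YYYYY', 'YYYYY', 'YYYYY']
None
None
```

```bash
cat >> h.py <<'E'
def gripR(phi,d,fl=1,yaw=0.):   # tool tilted d (rad) in the bar's x-z plane toward the nose
    R=knobR(phi,yaw); a=np.cos(d)*R[:,2]+np.sin(d)*R[:,0]; y=-R[:,1]*fl; z=-a
    return np.c_[np.cross(y,z),y,z]
E
python3 - <<'E'
from h import *
np.set_printoptions(precision=2,suppress=True)
p=np.array([.441,.011,.083])
for dd in(15,20,25,30):
  d=np.radians(dd)
  for fl in(1,-1):
    row=[]
    for phi in(.75,.3,-.1,-.5,-.75,-1.0):
        s=''
        for out in(-.019,.0,.04,.07,.1):
            R=gripR(phi,d,fl); q=arm.inverse_kinematics(p-R[:,2]*out,R); s+='.' if q is None else 'Y'
        row.append(s)
    print(dd,fl,row)
d=np.radians(25)
for fl in(1,-1):
  for phi in(.75,-1): print(fl,phi,arm.inverse_kinematics(p-gripR(phi,d,fl)[:,2]*-.01,gripR(phi,d,fl)))
E
```

```text
15 1 ['YYYY.', 'YYYYY', 'YYYYY', 'YYYYY', 'YYYY.', 'YYY..']
15 -1 ['YYYY.', 'YYYYY', 'YYYYY', 'YYYYY', 'YYYY.', 'YYY..']
20 1 ['YYYYY', 'YYYYY', 'YYYYY', 'YYYYY', 'YYYYY', 'YYYYY']
20 -1 ['YYYYY', 'YYYYY', 'YYYYY', 'YYYYY', 'YYYYY', 'YYYYY']
25 1 ['YYYYY', 'YYYYY', 'YYYYY', 'YYYYY', 'YYYYY', 'YYYYY']
25 -1 ['YYYYY', 'YYYYY', 'YYYYY', 'YYYYY', 'YYYYY', 'YYYYY']
30 1 ['YYYYY', 'YYYYY', 'YYYYY', 'YYYYY', 'YYYYY', 'YYYYY']
30 -1 ['YYYYY', 'YYYYY', 'YYYYY', 'YYYYY', 'YYYYY', 'YYYYY']
1 0.75 [ 0.2  -0.53  2.24 -0.36  1.23  1.2 ]
1 -1 [-0.36 -0.58  2.29  0.49  1.25  1.99]
-1 0.75 [ 0.2  -0.53  2.24 -0.36  1.23 -1.94]
-1 -1 [-0.36 -0.58  2.29  0.49  1.25 -1.16]
```

```bash
python3 - <<'E'
from h import *
np.set_printoptions(precision=4,suppress=True)
p=np.array([.441,.011,.083]);d=np.radians(22)
R=gripR(.75,d,-1); arm.move_pose(p-R[:,2]*.08,R)
cm=arm.camera_model('wrist'); im=snap('wrist','w3.png')
m=arm.silhouettes('wrist','knob_grip'); print(arm.observe()['clock'],[(r['conf'],r['rect']) for r in m])
mk=arm.mark_of('wrist','knob_grip'); print(mk)
reg=m[0]['region']
import pickle; ob=pickle.load(open('obs.pkl','rb')); ob=[ob[0],(cm,reg)]; pickle.dump(ob,open('obs.pkl','wb'))
for o in(ob,ob[1:]):
    f=fitbar(o,p,.75);print(f)
f=fitbar(ob,p,.75)
bm=cv2.resize(barmask(cm,f[0],f[1]).astype(np.uint8),(512,384))
v=cv2.cvtColor(im,cv2.COLOR_RGB2BGR)
cv2.drawContours(v,cv2.findContours(bm,0,2)[0],-1,(0,255,255),1)
cv2.drawContours(v,cv2.findContours(reg.astype(np.uint8),0,2)[0],-1,(255,0,255),1)
for q in mk[:1]: cv2.circle(v,tuple(int(x) for x in q['position']),3,(0,255,0),-1)
cv2.imwrite('pics/w3o.png',cv2.resize(v,(768,576)))
E
```

```text
5.4167 [(0.88, [237.5, 145.1, 267.6, 230.5]), (0.16, [246.9, 258.6, 295.5, 345.1])]
[{'position': [251.2, 185.7], 'conf': 0.74}]
(array([0.4413, 0.0066, 0.0789]), np.float64(0.8052802929689902), np.float64(0.24425189323169783))
(array([0.4431, 0.006 , 0.0752]), np.float64(0.8001587817981881), np.float64(0.10211121843521453))
```

View pics/w3o.png

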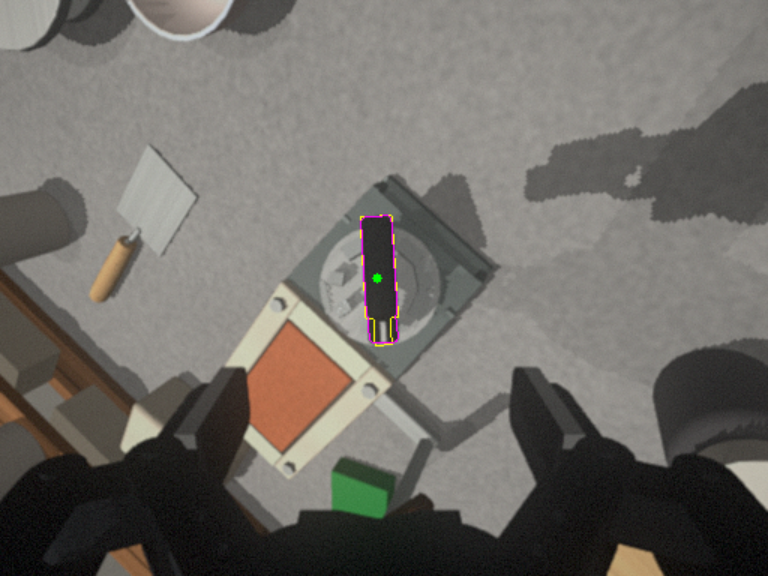

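The bar is centred at about (252,186) in the full-resolution wrist frame. The fit contour lies on it and the open fingers straddle it.

```bash
sed -i 's/for y in(-.005,.005) for z in(-.018,-.006)/for y in(-.0085,.0085) for z in(-.018,-.004)/' h.py; python3 - <<'E'
from h import *
import pickle
np.set_printoptions(precision=4,suppress=True)
ob=pickle.load(open('obs.pkl','rb'))
A=fitbar(ob,[.441,.007,.08],.8);B=fitbar(ob[1:],[.441,.007,.08],.8);print(A,B)
cm=ob[1][0]; p=tri([(cm,[251.2,185.7]),(ob[0][0],[247.5,133]),(arm.camera_model('scene'),[231.8,187.8]),(arm.camera_model('top'),[256.3,215.3])]);print('tri',p)
K=np.r_[(A[0]+B[0]+p)/3]; phi=(A[1]+B[1])/2
# lateral: use close view B across the bar at K
ya=knobR(phi)[:,1]; K=K+ya*((B[0]-K)@ya); print('K',K,phi)
d=np.radians(22);R=gripR(phi,d,-1);n=axes()[:,2];g=.0187
G=K+.003*n
arm.set_gripper(.06)
arm.move_pose(G-R[:,2]*.03,R)
print('hit',arm.move_l(G+R[:,2]*g,rate=.08,f_stop=8))
o=arm.observe();print(o['clock'],o['position'],o['force'])
arm.set_gripper(0,60)
o=arm.observe();print(o['clock'],o['position'],o['force'],o['torque'],o['grip_width'],o['grip_force'])
pickle.dump((o['position'],phi,d),open('grip.pkl','wb'))
E
```

```text
(array([0.4414, 0.0062, 0.0779]), np.float64(0.8069359025907507), np.float64(0.15325624725288123)) (array([0.4437, 0.0058, 0.0742]), np.float64(0.8148068116394382), np.float64(0.03527628496623947))
tri [0.4417 0.013  0.0826]
K [0.4428 0.0077 0.0786] 0.8108713571150945
hit False
6.925 [0.4472 0.0027 0.0646] [-0.5689 -0.1505 -0.4738]
7.4 [0.4467 0.0032 0.0644] [-11.8842   6.5308   7.6585] [ 0.9848  1.5461 -0.1104] 0.015438237080732718 58.60670506954193
```

```bash
python3 - <<'E'
from h import *
import pickle
np.set_printoptions(precision=4,suppress=True)
pos,phi,d=pickle.load(open('grip.pkl','rb')); B=knobR(phi)
def show(t):
    o=arm.observe(); print(t,round(o['clock'],2),'posdev',B.T@(o['position']-pos)*1e3,'F bar axes',B.T@o['force'],'T',B.T@o['torque'],o['grip_width'])
show('0')
arm.move_l(pos+B[:,1]*.001,rate=.02); show('y+1')
# pull out
p1=pos+B[:,1]*.001
for h in(.004,.009,.0145):
    arm.move_l(p1+B[:,2]*h,rate=.05); show('pull %.4f'%h)
E
```

```text
0 7.4 posdev [0. 0. 0.] F bar axes [ 1.054   8.3713 13.09  ] T [ 1.6328  0.5262 -0.6553] 0.015438237080732718
y+1 7.65 posdev [0.1182 0.3375 0.1372] F bar axes [-1.6007 -7.1501 -3.9305] T [-0.9747  0.105   0.3892] 0.015714604695777734
pull 0.0040 7.9 posdev [0.0746 0.3595 4.0567] F bar axes [-2.0518 -8.0563 -8.7638] T [-1.0816 -0.2226  0.3609] 0.015385344600736319
pull 0.0090 8.15 posdev [0.0763 0.3473 9.0583] F bar axes [-0.8838 -8.3839 -9.8139] T [-1.1531 -0.3509  0.4185] 0.015170166851799626
pull 0.0145 8.41 posdev [ 0.0472  0.3612 14.5076] F bar axes [ -0.9819  -8.1374 -10.547 ] T [-1.2454 -0.4174  0.4699] 0.01577072264198364
```

```bash
cat > turn.py <<'E'
from h import *
import pickle
np.set_printoptions(precision=3,suppress=True)
pos,phi0,d=pickle.load(open('grip.pkl','rb'))
n=axes()[:,2]; B0=knobR(phi0)
import os
if os.path.exists('st.pkl'): st=pickle.load(open('st.pkl','rb'))
else:
    K=np.array([.4428,.0077,.0786])+B0[:,1]*.0005
    off=B0.T@(pos+B0[:,1]*.0005-K)    # TCP in bar frame at pull 0
    st=dict(K=K,off=off,th=0.,h=.0145)
def target(th,h):
    B=knobR(phi0-th); return st['K']+B@st['off']+n*h, gripR(phi0-th,d,-1)
def F(th): 
    o=arm.observe(); return knobR(phi0-th).T@o['force'], knobR(phi0-th).T@o['torque'],o
def go(th,h,rate=.05,f=None,corr=True):
    p,R=target(th,h); r=arm.move_l(p,R,rate=rate,f_stop=f); st['th']=th;st['h']=h
    f_,t_,o=F(th)
    if corr:
        lat=knobR(phi0-th)@np.r_[f_[:2],0]; st['K']=st['K']+lat*4e-5
    pull=(o['position']-target(th,0)[0])@n
    print('th %.2f h %.4f pull %.4f hit %s F %s T %s w %.4f t %.2f'%(th,h,pull,r,f_,t_,o['grip_width'],o['clock']))
    pickle.dump(st,open('st.pkl','wb')); return r,pull,f_,t_
E
python3 - <<'E'
from turn import *
for th in np.r_[np.arange(.15,1.3,.15),1.28]: 
    r,pull,f,t=go(th,.0145,rate=.03)
    if np.abs(f[:2]).max()>35 or pull<.012: break
E
```

```text
th 0.15 h 0.0145 pull 0.0140 hit False F [  2.88    2.226 -10.398] T [ 0.39  -1.1   -0.208] w 0.0156 t 8.71
th 0.30 h 0.0145 pull 0.0139 hit False F [ 2.522  6.636 -9.724] T [ 1.323 -1.001 -0.572] w 0.0158 t 9.01
th 0.45 h 0.0145 pull 0.0139 hit False F [  1.46   13.34  -12.155] T [ 2.178 -0.764 -0.959] w 0.0154 t 9.31
th 0.60 h 0.0145 pull 0.0139 hit False F [ -1.356  15.554 -10.636] T [ 2.522 -0.384 -1.018] w 0.0151 t 9.61
th 0.75 h 0.0145 pull 0.0140 hit False F [ -2.748  15.791 -11.293] T [ 2.637 -0.124 -1.064] w 0.0157 t 9.91
th 0.90 h 0.0145 pull 0.0140 hit False F [ -4.497  15.106 -11.944] T [ 2.605  0.058 -1.089] w 0.0155 t 10.21
th 1.05 h 0.0145 pull 0.0141 hit False F [ -5.76   16.366 -11.635] T [ 2.667  0.305 -1.08 ] w 0.0157 t 10.51
th 1.20 h 0.0145 pull 0.0142 hit False F [ -7.224  15.898 -12.047] T [ 2.579  0.462 -1.082] w 0.0158 t 10.81
th 1.28 h 0.0145 pull 0.0142 hit False F [ -6.047  13.68  -11.728] T [ 2.105  0.274 -0.925] w 0.0159 t 11.06
```

```bash
python3 - <<'E'
from turn import *
th=1.36
while th<1.78:
    go(th,.0125,rate=.03)
    r,pull,f,t=go(th,.003,rate=.03,f=9,corr=False)
    if pull<.006: print('FOUND',th); break
    th+=.05
E
```

```text
th 1.36 h 0.0125 pull 0.0122 hit False F [ -5.578  11.611 -11.964] T [ 1.756  0.229 -0.712] w 0.0156 t 11.31
th 1.36 h 0.0030 pull 0.0027 hit False F [ -3.014   6.308 -11.055] T [ 0.829  0.029 -0.363] w 0.0157 t 11.78
FOUND 1.36
```

```bash
python3 - <<'E'
from turn import *
T=[]
for th in 1.36+np.array([.03,.06,.09,.12,.15,.18]):
    r,pull,f,t=go(th,.003,rate=.03,corr=False); 
    if abs(t[2])>2.5 or np.linalg.norm(f[:2])>40: break
E
```

```text
th 1.39 h 0.0030 pull 0.0028 hit False F [-4.278  7.807 -8.53 ] T [ 0.997  0.249 -0.444] w 0.0156 t 12.03
th 1.42 h 0.0030 pull 0.0028 hit False F [-4.617  9.778 -8.996] T [ 1.26  0.32 -0.56] w 0.0157 t 12.28
th 1.45 h 0.0030 pull 0.0029 hit False F [-4.53  10.018 -8.809] T [ 1.397  0.434 -0.624] w 0.0156 t 12.53
th 1.48 h 0.0030 pull 0.0029 hit False F [-5.56  10.586 -9.988] T [ 1.569  0.422 -0.607] w 0.0156 t 12.78
th 1.51 h 0.0030 pull 0.0029 hit False F [ -5.959  12.372 -10.914] T [ 1.866  0.518 -0.388] w 0.0160 t 13.03
th 1.54 h 0.0030 pull 0.0030 hit False F [ -7.285  15.096 -10.184] T [ 2.188  0.53  -0.206] w 0.0155 t 13.28
```

```bash
python3 - <<'E'
from turn import *
arm.set_gripper(0,120)
for th in (1.54,1.48,1.42,1.36,1.30,1.24,1.18):
    r,pull,f,t=go(th,.003,rate=.04,corr=False); 
    if np.linalg.norm(f[:2])>40: break
im=snap('wrist','w4.png'); cm=arm.camera_model('wrist'); cv2.imwrite('pics/w4c.png',cv2.resize(cv2.cvtColor(im,cv2.COLOR_RGB2BGR)[130:370,130:390],None,fx=2.5,fy=2.5,interpolation=cv2.INTER_CUBIC)[:600])
E
```

```text
th 1.54 h 0.0030 pull 0.0031 hit False F [-6.92  13.672 -8.098] T [ 1.989  0.676 -0.154] w 0.0132 t 13.74
th 1.48 h 0.0030 pull 0.0029 hit False F [-5.347  8.455 -6.937] T [ 1.277  0.436 -0.397] w 0.0132 t 13.99
th 1.42 h 0.0030 pull 0.0028 hit False F [-3.036  8.067 -8.303] T [ 0.994  0.121 -0.363] w 0.0135 t 14.24
th 1.36 h 0.0030 pull 0.0028 hit False F [-1.992  4.655 -8.137] T [ 0.618 -0.014 -0.258] w 0.0133 t 14.49
th 1.30 h 0.0030 pull 0.0028 hit False F [-2.164 -2.028 -8.533] T [-0.485 -0.113 -0.475] w 0.0136 t 14.74
th 1.24 h 0.0030 pull 0.0028 hit False F [-1.019 -8.282 -6.857] T [-1.518 -0.044 -0.907] w 0.0130 t 14.99
th 1.18 h 0.0030 pull 0.0027 hit False F [ -1.757 -14.559  -5.676] T [-2.392  0.017 -1.473] w 0.0133 t 15.24
```

View pics/w4c.png

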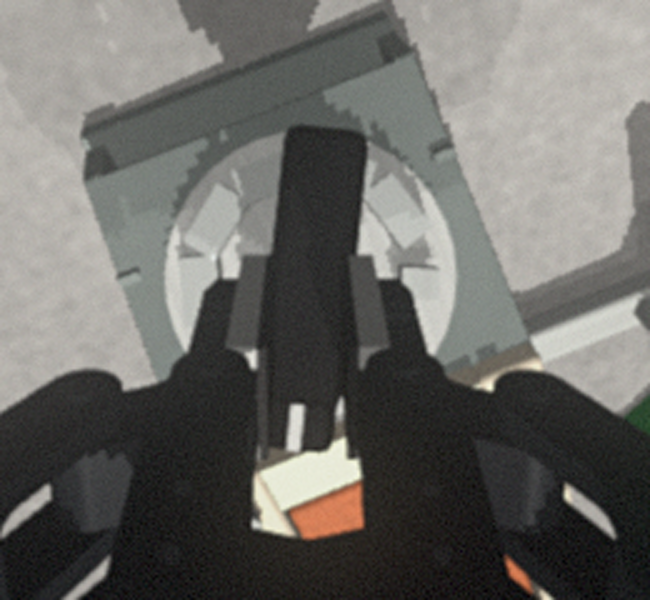

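The bar is held in the pads and is turned about 5° clockwise of the gripper, blocked on the counter-clockwise side. The forces show free play from about 1.33 to 1.48, so the notch is near 1.40. I'll centre there, release and check.

```bash
python3 - <<'E'
from turn import *
go(1.40,.003,rate=.05,corr=False); go(1.40,.0005,rate=.03,corr=False)
arm.set_gripper(.06)
p,R=target(1.40,0)
arm.move_l(p-R[:,2]*.06,rate=.15)
cm=arm.camera_model('wrist'); im=snap('wrist','w5.png'); m=arm.silhouettes('wrist','knob_grip'); print([(r['conf'],r['rect']) for r in m])
reg=m[0]['region']
for a in(.1,-.6):
    print(fitbar([(cm,reg)],st['K'],a))
f=fitbar([(cm,reg)],st['K'],-.6); print('th',phi0-f[1],arm.observe()['clock'],st['K'])
v=cv2.cvtColor(im,cv2.COLOR_RGB2BGR)
bm=cv2.resize(barmask(cm,f[0],f[1]).astype(np.uint8),(512,384))
cv2.drawContours(v,cv2.findContours(bm,0,2)[0],-1,(0,255,255),1)
cv2.imwrite('pics/w5o.png',cv2.resize(v[60:360,100:420],None,fx=2,fy=2,interpolation=cv2.INTER_CUBIC))
E
```

```text
th 1.40 h 0.0030 pull 0.0030 hit False F [-6.091  5.881 -8.852] T [ 0.877  0.528 -0.344] w 0.0131 t 15.66
th 1.40 h 0.0005 pull 0.0004 hit False F [-5.276  4.517 -8.41 ] T [ 0.533  0.397 -0.246] w 0.0133 t 15.91
[(0.73, [241.5, 158.9, 265.6, 253.7])]
(array([0.444, 0.016, 0.073]), np.float64(-0.5875253515586099), np.float64(0.044641020366179784))
(array([0.444, 0.016, 0.072]), np.float64(-0.5861547056816322), np.float64(0.04359027205276178))
th 1.3970260627967268 17.0667 [0.442 0.013 0.078]
```

View pics/w5o.png

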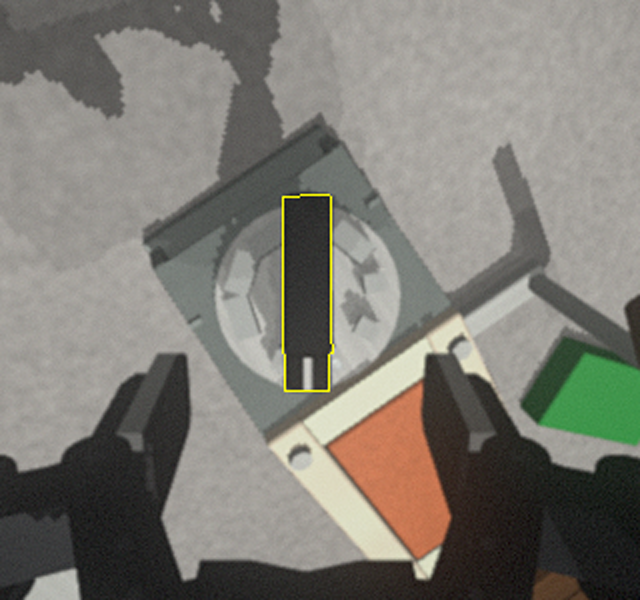

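The knob bar sits at 1.40 and is home, with the fit contour exactly on it. Next is the handle.

```bash
python3 - <<'E'
from h import *
import pickle
np.set_printoptions(precision=4,suppress=True)
cmw=pickle.load(open('obs.pkl','rb'))[0][0]
print(atz(cmw,(325.7,193.6),.118),atz(cmw,(322.3,249.3),.118))
o=arm.observe();arm.move_l(o['position']+[0,0,.10],rate=.3)
R=np.array([[-1,0,0],[0,1,0],[0,0,-1.]])
arm.move_pose([.571,.125,.22],R)
cm=arm.camera_model('wrist'); im=snap('wrist','w6.png')
ms=arm.silhouettes('wrist','lift_handle'); mk=arm.mark_of('wrist','lift_handle')
print([(r['position'],r['conf']) for r in mk],[(r['rect'],r['conf']) for r in ms],arm.observe()['clock'])
for r in mk: print('mark',atz(cm,r['position'],.109))
# brown bar colour mask
hsv=cv2.cvtColor(im,cv2.COLOR_RGB2HSV)
print(cm['eye'])
v=cv2.cvtColor(im,cv2.COLOR_RGB2BGR)
cv2.imwrite('pics/w6o.png',cv2.resize(v,(768,576)))
E
```

```text
[0.5237 0.1257 0.118 ] [0.6143 0.1272 0.118 ]
[([259.2, 175.6], 0.64)] [([202.8, 127.7, 264.7, 222.9], 0.85)] 18.6
mark [0.5705 0.1311 0.109 ]
[0.4937 0.1245 0.3895]
```

View pics/w6o.png

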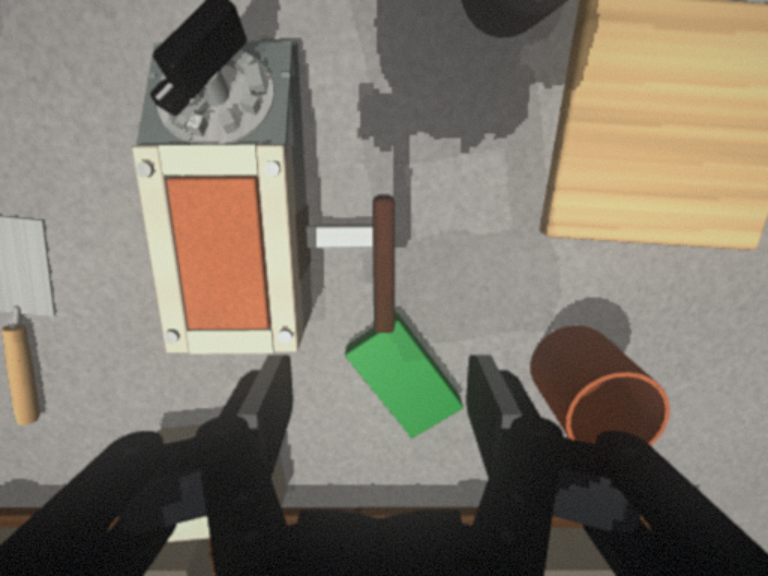

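The handle bar runs along col 256, rows 131-221, and its gripping centre is at about (0.570, 0.128).

```bash
python3 - <<'E'
from h import *
np.set_printoptions(precision=4,suppress=True)
cm=arm.camera_model('wrist')
a=atz(cm,(256,131.3),.118);b=atz(cm,(256.7,220.7),.118);print(a,b)
c=(a+b)/2; c[1]=c[1]*.7+.1311*.3
for q in((166,178),(258,177),(268,330),(190,331)): print('tile',atz(cm,np.array(q)/1.5,.082))
arm.set_gripper(.05)
z=.112-.0187
print('hit',arm.move_l([c[0],c[1],z],rate=.12,f_stop=10))
arm.set_gripper(0,80)
o=arm.observe();print(o['clock'],o['position'],o['force'],o['torque'],o['grip_width'])
p=o['position'].copy()
# null lateral offset
y=p[1]+np.clip(o['force'][1]*4e-5,-.003,.003)
r=arm.move_l([p[0],y,p[2]+.006],rate=.04,f_stop=35);o=arm.observe();print(r,o['position']-p,o['force'])
r=arm.move_l([p[0],y,p[2]+.042],rate=.05,f_stop=30);o=arm.observe();print(r,o['position']-p,o['force'],o['grip_width'],o['clock'])
E
```

```text
[0.5277 0.1271 0.118 ] [0.6149 0.1279 0.118 ]
tile [ 0.5193 -0.018   0.082 ]
tile [0.5188 0.0434 0.082 ]
tile [0.6298 0.0414 0.082 ]
tile [ 0.6305 -0.0166  0.082 ]
hit False
20.6083 [0.5713 0.1286 0.0933] [ 0.1675  0.8035 -0.2284] [-0.0098  0.0895 -0.0491] 0.00020867671220235043
False [0.0002 0.0001 0.0065] [-0.7155  0.1619 -0.7494]
False [-0.0001  0.      0.0417] [-0.9913 -0.0061 -1.1333] 0.00014457659463336416 21.775
```

```bash
python3 - <<'E'
from h import *
np.set_printoptions(precision=4,suppress=True)
im=snap('wrist','w7.png');v=cv2.cvtColor(im,cv2.COLOR_RGB2BGR);cm=arm.camera_model('wrist')
sc=cv2.cvtColor(snap('scene','s7.png'),cv2.COLOR_RGB2BGR)[140:260,190:350]
a=cv2.resize(v,(512,384)); b=cv2.resize(sc,(512,384),interpolation=cv2.INTER_CUBIC)
cv2.imwrite('pics/w7o.png',cv2.resize(np.hstack([a,b]),(800,300)))
print([(r['position'],r['conf']) for r in arm.mark_of('scene','lift_handle')])
E
```

```text
[([302.9, 182.6], 0.73)]
```

View pics/w7o.png

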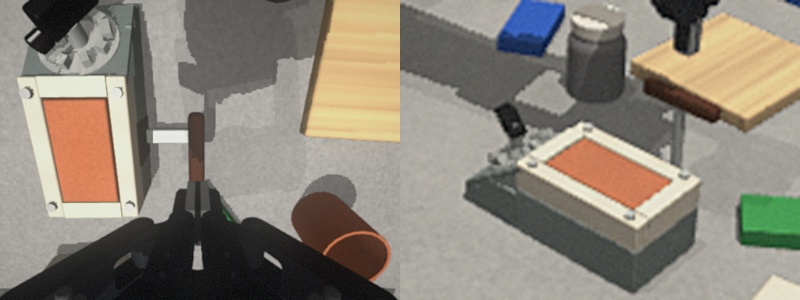

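```bash
python3 - <<'E'
from h import *
np.set_printoptions(precision=4,suppress=True)
o=arm.observe();s=arm.camera_model('scene');t=arm.camera_model('top');print(o['position'],o['tcp_rot'][:,2],proj(s,o['position']))
for z in(.07,.08,.09,.1,.109):print(z,proj(s,[.571,.1286,z]))
w=arm.camera_model('wrist');print(w['eye'],proj(w,o['position']),proj(w,[.571,.1286,.109]))
arm.snapshot('top')
wm=arm.mark_of('wrist','lift_handle');tm=arm.mark_of('top','lift_handle');print(wm,tm)
r=arm.silhouettes('wrist','lift_handle');print([(x['rect'],x['conf']) for x in r])
E
```

```text
[0.5711 0.1286 0.1349] [-0.0006 -0.0001 -1.    ] [np.float64(303.39232529642084), np.float64(170.10646690850137)]
0.07 [np.float64(301.48883946233946), np.float64(191.76898495932738)]
0.08 [np.float64(301.7683256132316), np.float64(188.51656087047556)]
0.09 [np.float64(302.0504722282972), np.float64(185.23317654356495)]
0.1 [np.float64(302.3353174771519), np.float64(181.91838779280658)]
0.109 [np.float64(302.59401767112985), np.float64(178.90785313840945)]
[0.4942 0.1282 0.3055] [np.float64(252.99012603696391), np.float64(222.61026978318952)] [np.float64(252.92549015572118), np.float64(207.0725101679676)]
[{'position': [250.4, 206.1], 'conf': 0.72}] [{'position': [216.6, 170.1], 'conf': 0.67}]
[([185.8, 143.7, 263.4, 232.8], 0.62)]
```

I've used all ten picture views, so from here I'll measure the tips numerically by image difference.

```bash
python3 - <<'E'
from h import *
a=cv2.imread('pics/scene.png').astype(int);b=cv2.imread('pics/s7.png').astype(int)
d=np.abs(a-b).max(2)
for r in range(140,200,2): print(r,''.join('#' if x>40 else ('+' if x>18 else '.') for x in d[r,270:340]))
print(b[150:182:2,303].tolist())
E
```

```text
140 ....................############################......................
142 ###.+................#########################+.......................
144 ########+.............#####################+..........................
146 ##########..............###################...........................
148 #########+..................+############.............................
150 ..+#####+....................+###########.............................
152 .++++++++....................############.............................
154 ++++++++++...................############.............................
156 ++....++++...................###########+.............................
158 #+#####+++..................+###########..............................
160 +##+#+++......................##########..............................
162 +++.+..+.........................++#+.................................
164 ..+..+................................................................
166 +...+++...............................................................
168 ..+................+.+........................
[... 695 characters left out ...]
....
188 #############################.........................................
190 #############################+........................................
192 +############################.........................................
194 ....+########################+.............................+..........
196 .........+##################+.........................................
198 .............+############+...........................................
[[22, 21, 17], [34, 30, 32], [33, 33, 31], [24, 20, 21], [21, 25, 20], [37, 35, 32], [137, 184, 217], [146, 199, 228], [138, 188, 221], [148, 198, 227], [142, 193, 225], [138, 188, 221], [115, 158, 189], [42, 57, 87], [44, 59, 93], [31, 40, 56]]
```

```bash
python3 - <<'E'
from h import *
np.set_printoptions(precision=4,suppress=True)
arm.set_gripper(.05)
print('hit',arm.move_l([.571,.1286,.073],rate=.12,f_stop=10))
arm.set_gripper(0,80)
o=arm.observe();print(o['clock'],o['position'],o['force'],o['torque'],o['grip_width'])
if o['grip_width']>.005:
    p=o['position'].copy(); y=p[1]+np.clip(o['force'][1]*4e-5,-.003,.003)
    for h,f in((.006,35),(.042,30)):
        r=arm.move_l([p[0],y,p[2]+h],rate=.05,f_stop=f);o=arm.observe();print(r,o['position']-p,o['force'],o['grip_width'],o['clock'])
E
```

```text
hit False
23.75 [0.5714 0.1278 0.074 ] [-2.3344 -8.0802  5.5981] [-1.1539  0.2855  0.1793] 0.011987594767022504
False [-0.     -0.0002  0.0063] [-1.8123  0.0146  1.6857] 0.012092376522765546 24.0417
True [-0.0002 -0.0004  0.0345] [1.9051 1.071  0.3857] 0.011531207720959767 24.6333
```

```bash
python3 - <<'E'
from h import *
np.set_printoptions(precision=4,suppress=True)
s=arm.camera_model('scene');snap('scene','s8.png')
a=cv2.imread('pics/s8.png')
m=cv2.inRange(cv2.cvtColor(a,cv2.COLOR_BGR2HSV),(3,110,90),(14,255,255))[180:235,230:310]
y,x=np.nonzero(m);print('orange',x.min()+230,x.max()+230,y.min()+180,y.max()+180,x.mean()+230,y.mean()+180)
for z in(.082,.116):print(z,[np.round(proj(s,[.5735+dx,.0125+dy,z]),1) for dx in(-.055,.055) for dy in(-.03,.03)])
print([(np.round(r['position'],1),r['conf']) for r in arm.mark_of('scene','lift_handle')],'exp',proj(s,[.571,.1286,.143]))
w=cv2.cvtColor(snap('wrist','w8.png'),cv2.COLOR_RGB2BGR)
cm=arm.camera_model('wrist')
r=arm.silhouettes('wrist','tile_center')
for q in r:
    c=max(cv2.findContours(q['region'].astype(np.uint8),0,2)[0],key=cv2.contourArea)
    for z in(.082,.116):
        W=np.array([atz(cm,p,z)[:2] for p in c[:,0,:].astype(float)],np.float32); print(round(q['conf'],2),q['rect'],z,cv2.minAreaRect(W))
E
```

```text
orange 249 299 184 217 273.83299999999997 200.353
0.082 [array([248.1, 204.1]), array([264.2, 193.9]), array([283.7, 223.1]), array([299.5, 211.6])]
0.116 [array([248.2, 192.4]), array([264.6, 182.4]), array([284.4, 211.1]), array([300.5, 199.8])]
[(array([305.5, 170. ]), 0.9)] exp [np.float64(303.59184891553315), np.float64(167.2959347462191)]
0.84 [0.0, 134.0, 135.0, 308.4] 0.082 ((0.5877512693405151, -0.005029179155826569), (0.13491877913475037, 0.08297932147979736), 0.1370159238576889)
0.84 [0.0, 134.0, 135.0, 308.4] 0.116 ((0.5716308951377869, 0.017770595848560333), (0.11164432018995285, 0.06866475939750671), 0.1370176076889038)
0.65 [262.4, 316.9, 273.2, 343.7] 0.082 ((0.6755070686340332, 0.1379678100347519), (0.026881670579314232, 0.009752224199473858), 1.109103798866272)
0.65 [262.4, 316.9, 273.2, 343.7] 0.116 ((0.6442482471466064, 0.13609950244426727), (0.022244352847337723, 0.008069876581430435), 1.1091372966766357)
```

The tile is raised fully: its size and position match a top at z ≈ 0.116. Next I'll release the handle and locate the tile from above.

```bash
python3 - <<'E'
from h import *
np.set_printoptions(precision=4,suppress=True)
R=np.array([[-1,0,0],[0,1,0],[0,0,-1.]])
arm.set_gripper(.05); p=arm.observe()['position']
arm.move_l([p[0],p[1],.24],rate=.25); arm.set_gripper(.085)
def look(x,y,z):
    arm.move_pose([x,y,z],R); cm=arm.camera_model('wrist'); im=arm.snapshot('wrist')
    m=cv2.inRange(cv2.cvtColor(im,cv2.COLOR_RGB2HSV),(3,110,80),(14,255,255))
    return cm,im,m
cm,im,m=look(.60,.012,.24)
cv2.imwrite('pics/w9.png',cv2.cvtColor(im,cv2.COLOR_RGB2BGR))
c=max(cv2.findContours(m,0,2)[0],key=cv2.contourArea); print(cv2.boundingRect(c))
W=np.array([atz(cm,q,.116)[:2] for q in c[:,0,:].astype(float)],np.float32); print('colour',cv2.minAreaRect(W))
for q in arm.silhouettes('wrist','tile_center')[:2]:
    c=max(cv2.findContours(q['region'].astype(np.uint8),0,2)[0],key=cv2.contourArea)
    W=np.array([atz(cm,q_,.116)[:2] for q_ in c[:,0,:].astype(float)],np.float32); print('sil',q['conf'],q['rect'],cv2.minAreaRect(W))
print([(q['position'],atz(cm,q['position'],.105)) for q in arm.mark_of('wrist','tile_center')],arm.observe()['clock'])
E
```

```text
(222, 87, 63, 111)
colour ((0.5731759071350098, 0.012341752648353577), (0.10784576088190079, 0.0586298368871212), 0.15256619453430176)
sil 0.92 [312.6, 182.5, 383.2, 254.9] ((0.6596091389656067, 0.11259070038795471), (0.08860909938812256, 0.04513631388545036), 35.19523620605469)
sil 0.8 [222.1, 90.5, 285.4, 201.0] ((0.5735154151916504, 0.012305665761232376), (0.10923036187887192, 0.05998210608959198), 0.38682621717453003)
[([254.8, 146.1], array([0.576 , 0.0135, 0.105 ])), ([348.3, 225.1], array([0.6642, 0.1172, 0.105 ]))] 27.1083
```

```bash
python3 - <<'E'
from h import *
np.set_printoptions(precision=4,suppress=True)
x,y=.5733,.0123
arm.move_l([x,y,.11],rate=.2)
r=arm.move_l([x,y,.045],rate=.04,f_stop=6); o=arm.observe(); print(r,o['position'],o['force'],o['torque'],o['grip_width'],o['clock'])
E
```

```text
False [0.5734 0.0123 0.0452] [ 0.305  -0.266  -0.3022] [0.0041 0.0177 0.0141] 0.08513102686766376 29.7
```

```bash
python3 - <<'E'
from h import *
np.set_printoptions(precision=4,suppress=True)
x,y=.5733,.0123
r=arm.move_l([x,y,.034],rate=.025,f_stop=5); o=arm.observe(); print(r,o['position'],o['force'],o['torque'],o['clock'])
im=snap('scene','s9.png')
E
```

```text
True [0.5738 0.0123 0.0402] [-2.242  -0.7353  9.7549] [ 0.0465  0.2285 -0.0037] 30.025
```

```bash
python3 - <<'E'
from h import *
np.set_printoptions(precision=4,suppress=True)
x,y=.5733,.0123
arm.move_l([x,y,.052],rate=.06)
arm.set_gripper(.0,45); o=arm.observe(); print(o['position'],o['force'],o['grip_width'],o['grip_force'],o['clock'])
arm.move_l([x,y,.080],rate=.06); o=arm.observe(); print(o['position'],o['force'],o['torque'],o['grip_width'])
if o['grip_width']>.04:
    arm.move_l([x,y,.20],rate=.2); o=arm.observe(); print(o['force'],o['torque'],o['grip_width'],o['clock'])
    cm=arm.camera_model('wrist'); im=snap('wrist','w10.png')
    for t,z in(('bat',.022),('tile_center',.1)):
        for q in arm.silhouettes('wrist',t)[:2]:
            c=max(cv2.findContours(q['region'].astype(np.uint8),0,2)[0],key=cv2.contourArea)
            W=np.array([atz(cm,q_,z)[:2] for q_ in c[:,0,:].astype(float)],np.float32); print(t,q['conf'],q['rect'],cv2.minAreaRect(W))
E
```

```text
[0.5731 0.0123 0.0516] [ 0.2329  0.037  -1.6041] 0.059678586437805194 56.407824754714966 30.7833
[0.5733 0.0123 0.08  ] [-0.7328  0.8384 -2.3476] [ 0.0224 -0.0258 -0.0137] 0.05919102226549806
[-0.3728  0.1673 -2.4532] [0.0296 0.0131 0.0615] 0.059388949925664306 32.15
bat 0.79 [456.0, 0.0, 510.7, 166.3] ((0.4971027374267578, 0.26449868083000183), (0.1742071807384491, 0.0610809251666069), 14.669820785522461)
tile_center 0.89 [172.1, 150.1, 332.5, 350.5] ((0.6581009030342102, 0.011876516044139862), (0.23038208484649658, 0.14875496923923492), 0.27237850427627563)
tile_center 0.8 [331.5, 211.5, 394.4, 292.2] ((0.6523431539535522, 0.119751937687397), (0.09363676607608795, 0.034918010234832764), 36.42280578613281)
```

```bash
python3 - <<'E'
from h import *
np.set_printoptions(precision=4,suppress=True)
R=np.array([[-1,0,0],[0,1,0],[0,0,-1.]])
arm.move_l([.58,.20,.25],rate=.35)
arm.move_pose([.58,.36,.30],R); o=arm.observe(); print(o['clock'],o['joint_positions'],o['grip_width'])
cm=arm.camera_model('wrist'); im=snap('wrist','w11.png')
for q in arm.silhouettes('wrist','bat')[:2]:
    c=max(cv2.findContours(q['region'].astype(np.uint8),0,2)[0],key=cv2.contourArea)
    W=np.array([atz(cm,q_,.022)[:2] for q_ in c[:,0,:].astype(float)],np.float32); print('bat',q['conf'],q['rect'],cv2.minAreaRect(W))
print([(q['position'],q['conf'],atz(cm,q['position'],0)) for q in arm.mark_of('wrist','bat')])
hsv=cv2.cvtColor(im,cv2.COLOR_RGB2HSV); print('wood hsv',hsv[60,250],hsv[60,290])
m=cv2.inRange(hsv,(12,70,110),(25,200,255)); m[140:]=0
c=max(cv2.findContours(cv2.morphologyEx(m,cv2.MORPH_CLOSE,np.ones((5,5))),0,2)[0],key=cv2.contourArea); print(cv2.boundingRect(c))
W=np.array([atz(cm,q_,.022)[:2] for q_ in c[:,0,:].astype(float)],np.float32); print('col',cv2.minAreaRect(W))
for p in([.487,.36,-.02],[.487,.36,.05]): print(arm.inverse_kinematics(p,R))
E
```

```text
33.7167 [ 0.5175  0.1247  1.2767 -0.0003  1.7408 -1.0528] 0.05931877546289251
bat 0.79 [188.0, 2.5, 324.0, 149.0] ((0.48815736174583435, 0.3582480549812317), (0.17787186801433563, 0.17804160714149475), 86.21949005126953)
[([252.2, 82.3], 0.73, array([0.4903, 0.359 , 0.    ]))]
wood hsv [ 18 102 148] [ 18 100 151]
(189, 4, 134, 136)
col ((0.4876689910888672, 0.35902857780456543), (0.1764686554670334, 0.17672424018383026), 86.23857116699219)
[ 0.5944  0.1171  1.8154 -0.      1.2091 -0.9763]
[ 0.5944  0.0491  1.7646 -0.      1.3278 -0.9763]
```

```bash
python3 - <<'E'
from h import *
np.set_printoptions(precision=4,suppress=True)
a=np.radians(-3.8);c,s=np.cos(a),np.sin(a)
R=np.array([[c,-s,0],[s,c,0],[0,0,1]])@np.array([[-1,0,0],[0,1,0],[0,0,-1.]])
x,y=.488,.3587
arm.move_pose([x,y,.12],R)
arm.move_l([x,y,-.008],rate=.15); arm.hold(.15)
o=arm.observe(); print(o['position'],o['force'],o['clock'])
r=arm.move_l([x,y,-.035],rate=.02,f_stop=4); o=arm.observe(); print(r,o['position'],o['force'],o['torque'],o['clock'])
E
```

```text
[ 0.4885  0.359  -0.0069] [ 1.4283  0.172  -3.3913] 35.8417
True [ 0.4881  0.3588 -0.0116] [-0.7706 -0.8926  7.0509] [-0.1231  0.2045  0.0032] 36.325
```

The gripper's tips reach slightly below the tile's underside and touched the bat first, so opening here would drop the tile about 8 mm. I'll set the tile back on the raised knockout and regrip it higher.

```bash
python3 - <<'E'
from h import *
np.set_printoptions(precision=4,suppress=True)
R=np.array([[-1,0,0],[0,1,0],[0,0,-1.]])
x,y=.5733,.0123
arm.move_l([.488,.3587,.20],rate=.35)
arm.move_l([x,.19,.20],R,rate=.35)
arm.move_l([x,y,.18],R,rate=.35)
arm.move_l([x,y,.062],rate=.2)
r=arm.move_l([x,y,.0520],rate=.025,f_stop=4); o=arm.observe(); print(r,o['position'],o['force'],o['clock'])
arm.set_gripper(.085)
arm.move_l([x,y,.066],rate=.1)
arm.set_gripper(.0,45); o=arm.observe(); print(o['position'],o['force'],o['grip_width'],o['grip_force'],o['clock'])
arm.move_l([x,y,.19],rate=.2); o=arm.observe(); print(o['position'],o['force'],o['torque'],o['grip_width'],o['clock'])
E
```

```text
False [0.5733 0.0123 0.052 ] [ 0.5599  0.0446 -2.6537] 39.725
[0.5732 0.0123 0.0657] [-0.9435 -0.5042 -0.7928] 0.05875488777465407 55.37572503089905 40.75
[0.5728 0.0123 0.1883] [ 0.7108  0.1548 -3.8097] [-0.026  -0.0365  0.0146] 0.05865260667010966 41.5167
```

```bash
python3 - <<'E'
from h import *
np.set_printoptions(precision=4,suppress=True)
a=np.radians(-3.8);c,s=np.cos(a),np.sin(a)
R=np.array([[c,-s,0],[s,c,0],[0,0,1]])@np.array([[-1,0,0],[0,1,0],[0,0,-1.]])
x,y=.488,.3587
arm.move_l([.5733,.19,.19],rate=.35)
arm.move_l([x,y,.15],R,rate=.35)
arm.move_l([x,y,.003],rate=.15); arm.hold(.15)
o=arm.observe(); print(o['position'],o['force'],o['grip_width'],o['clock'])
r=arm.move_l([x,y,-.016],rate=.02,f_stop=4); o=arm.observe(); print(r,o['position'],o['force'],o['torque'],o['clock'])
E
```

```text
[0.4884 0.359  0.004 ] [-0.1525  0.837  -2.6111] 0.058342470834965736 44.1583
True [ 0.488   0.3587 -0.005 ] [-1.5583 -0.4163  6.0345] [-0.1211  0.2298 -0.04  ] 44.6917
```

```bash
python3 - <<'E'
from h import *
np.set_printoptions(precision=4,suppress=True)
arm.set_gripper(.085)
p=arm.observe()['position']; arm.move_l([p[0],p[1],.15],rate=.2)
arm.move_l([p[0]+.09,p[1],.30],rate=.3)
cm=arm.camera_model('wrist'); im=snap('wrist','w12.png')
hsv=cv2.cvtColor(im,cv2.COLOR_RGB2HSV)
for n,lo,hi,z in(('tile',(3,110,60),(11,255,255),.044),('bat',(12,60,90),(28,220,255),.022)):
    m=cv2.inRange(hsv,lo,hi); c=max(cv2.findContours(cv2.morphologyEx(m,cv2.MORPH_CLOSE,np.ones((5,5))),0,2)[0],key=cv2.contourArea)
    W=np.array([atz(cm,q,z)[:2] for q in c[:,0,:].astype(float)],np.float32); print(n,cv2.boundingRect(c),cv2.minAreaRect(W))
s=arm.camera_model('scene');snap('scene','s12.png'); print([(np.round(q['position'],1),q['conf']) for q in arm.mark_of('scene','tile_center')],proj(s,[.488,.3587,.033]))
print([(np.round(q['position'],1),q['conf']) for q in arm.mark_of('scene','lift_handle')],[(np.round(q['position'],1),q['conf']) for q in arm.mark_of('scene','knob_grip')],arm.observe()['clock'])
E
```

```text
tile (226, 38, 46, 87) ((0.4884040355682373, 0.35904067754745483), (0.058716509491205215, 0.10800164192914963), 86.43592834472656)
bat (181, 11, 135, 136) ((0.48779964447021484, 0.358478307723999), (0.1780979335308075, 0.17754219472408295), 86.17320251464844)
[(array([243.2, 152.7]), 0.95), (array([323.1, 162.4]), 0.91)] [np.float64(324.31354217174464), np.float64(160.38259562972615)]
[(array([304.3, 169.8]), 0.93)] [(array([232.2, 187.5]), 0.58)] 46.9833
```

The tile is flat and centred on the bat to within 1 mm. The knockout is still up, and the knob is where I left it.

```bash
python3 -c "
from rig import arm
print(arm.job_done())"
```

```text
the job is handed in; nothing more can be done
None
```

I handed the job in at about 47 s: the knob is home in the last notch (about 1.40 rad), the knockout is fully up, and the tile lies flat within 1 mm of the bat's centre after one regrip on the raised knockout; I didn't check the bystanders separately.

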